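Register the lino block for printing

ROBOT

A 6-joint arm with a two-finger parallel gripper is mounted at the origin on the work surface. World frame = base frame: x ahead of the robot, y to its left, z up, the work surface at z = 0. Lengths are in m, angles in rad, forces in N, time in s.
With the tool pointing down it reaches from about 0.425 to 1.125 m from the base axis. Payload 14.9 kg.
Tool frame: the origin (TCP) lies on the centre line of the jaws, within the pads' length; the fingertips stand 22 mm ahead of it and the grasp point (between the pads) lies 3 mm ahead of it (manip.tip_reach is the distance from the TCP to the fingertips, in m); z points along the fingers, y is the line along which they close (so a half turn about z gives the same grasp; the last joint's range is limited). The gripper opens to 91 mm and grips with 3 to 60 N. Pads are 32 mm wide; open, the fingers measure 118 mm over their backs; the gripper's body (76 mm by 178 mm) begins 60 mm behind the grasp point.
Start: joints at [-1.291, 0.379, 1.734, -0, 1.028, -0.033], TCP at [0.215, -0.666, 0.236] pointing down, gripper open.
Joint ranges: [-2.77, 2.77], [-0.74, 2.19], [0, 2.66], [-1.06, 4.2], [0.31, 2.87], [-3.08, 3.08]. Speed limits (rad/s): [1.89, 1.89, 2.39, 3.14, 3.14, 3.14].

INTERFACE

Orientations are given as a unit quaternion [w, x, y, z].
In Python, from workcell import manip gives the robot as it stands. The module is installed in compiled form; this text tells all that it offers.
- The arm moves only by the tool carry_out, never from a script. Its argument "plan" is a list of rows, each a list of 3 entries, a list of its own where there are three numbers: the turn, a rotation vector about the tool's x, y, z normalised to -1 to 1, where 1 is 60 degrees, then the shift along the tool's x, y, z normalised to -1 to 1, where 1 is 0.5 m, then the closure, from 0 (fully open) to 1 (shut). A call has 1 to 20 rows; each row shifts and turns the commanded pose from where the row before left it, along the tool's axes as they then stand; what a row does not reach is not made up. A row lasts 1/10 s, in which the tool goes at most 50 mm and 8.59 degrees, less where a joint would pass 70% of its speed; a pose out of reach is approached as far as the arm can. A call with a number of a shift or a turn outside -1 to 1 is refused whole. A call with a gripper value outside its range is refused whole. The fingers move at their own pace and stop on an object; "newtons" is the grip in N (left out, the last holds). Time passes only in rows, so rows that do not move let the fingers close. It gives the time, the measured TCP pose, the force, the opening and the grip force at its end, in the units of the state.
- manip.get_state(): the state, without advancing time (a new reading comes with each control period).
- manip.snapshot(name): name is "scene" or "top" or "wrist"; returns the picture (400x640x3 uint8, red, green, blue); there is no depth.
- manip.calibration(name): a dict with "K" (3x3 intrinsics, pixels), "dist" ([k1, k2, p1, p2, k3] as OpenCV has them; the pictures are not rectified), "rvec" (rotation vector, rad) and "tvec" (3), from world to camera coordinates, as OpenCV has them. Camera axes: x right, y down, z forward; pixel columns grow to the right and rows downward; lengths in m; the calibration is good to about 2 mm. A picture is of the moment at which its call begins: read the wrist's pose just before it. calibration takes no time and is no camera call; for the wrist camera it gives the pose at the moment of the call.
- manip.finish_job(): hands the job in; it is judged then, once.
The state is a dict: "time": time; "q": joint angles; "joint_vel": joint speeds; "joint_efforts": joint torques, N m; "eef_pos": TCP position; "ee_rot": TCP orientation; "wrist_force": force on the tool from outside, world axes, zero at the start; "wrist_torque": the same for the moment, N m; "width": finger opening in m; "gripper_force": force on a finger pad.
Only numpy, scipy, OpenCV 4.12 (cv2) and the standard library are available. Lean on these libraries where they do the work, as an engineer would, in place of code of your own. Each camera call takes 0.05 s, during which the arm holds its last target. There are 200 camera calls.

TASK

With the fingertips only, push the blue lino printing block along the plywood registration board until it is registered for printing: one long side flat against the dark wooden far fence, and an end up against the steel stop with the red thumbscrew. Slide it on the board, do not pick it up or tip it, leave everything else where it is, and finish clear of it.

Things in the scene. Friction and masses are not known exactly. Their poses are not given: they have to be found in the camera images.
- block: Linoleum printing block to be pushed, loose: a wooden mount with a blue lino face on top carved with a pale leaf, a plain box 70 (its x) by 110 (its y) by 25 mm high, 0.13 to 0.25 kg. Origin at the centre of its underside, z up. Starts on the board, clear of fence and stop, its long side up to 25 degrees off the fence's line.
- board: Registration board, fixed: plywood 300 (its x) by 500 (its y) by 12 mm thick, origin at the centre of its underside on the table, turned up to 10 degrees. Along its far (+x) edge runs a dark wooden fence, full length, 30 mm above the board top; its near face, against which the block goes, is the plane x = +125 mm in the board frame.
- stop: Steel stop fixed on the board against the fence, near its left or its right end: a bar 70 (its x) by 30 (its y) by 30 mm high with a red thumbscrew on top (to 47 mm). Axes as the board's; origin at the centre of its underside. The block goes against its face (y = +15 or -15 mm) towards the middle of the board.
- ink_tin: Bystander: yellow ink tin with a yellow lid, diameter 64, height 45 mm, loose on the board near the fence, at the other end from the stop. It is not a stop. Origin at the centre of its underside.
- ink_bottle: Bystander: small amber bottle, diameter 36, height 65 mm, loose on the board near its left near corner. Origin at the centre of its underside.
- brayer: Bystander: ink roller lying on the table left of the board, about 180 mm long by 110 mm wide, 36 mm high. Origin on the table under the roller; the red handle points to its -x.
- brush_tin: Bystander: steel tin with brushes on the table left of the board, diameter 72, height about 180 mm with the brushes. Origin at the centre of its underside.
- spare_block: Bystander: another lino block with an orange face, 65 by 90 by 25 mm, on the table right of the board. Origin at the centre of its underside. Not the one to push.
- baren: Bystander: wooden baren (round rubbing pad with a knob), diameter 100, height 45 mm, on the table right of the board. Origin at the centre of its underside.
Things that resemble listed ones, but are neither listed nor needed, are in the scene too. What is shaped like the block but purple or turquoise is not meant.

How it is judged:
By the outcome, as a careful person would: the job done as asked, in the order asked, and still so for the second after the job is handed in, with the robot touching nothing.
It also fails if it takes over 45 s, if anything falls off the work surface, if the arm or the gripper's body presses on something with over 40 N, if the wrist force passes 120 N, or if a joint passes its speed limit or range.

## Working session

There is one attempt and no reset: what is moved stays moved. The work goes in short steps, Python scripts to look and compute and a tool call to move; the robot and the scene stay as the last step left them, time stands still between calls to the robot, and variables do not carry over. Pictures are saved under pics/ and viewed, at most 10 in all, crops included, and the job is handed in when it is done.

Besides the shell and the picture viewer there is one more tool, called after ">>>" as a command line: name --argument value ..., lists and objects as JSON in quotes. carry_out: Moves the arm, as the interface text tells. Scaled input: -1 to 1 covers 0.5 m each way for a shift and 60 degrees each way for a turn. Its arguments: {"type":"object","properties":{"plan":{"type":"array","items":{"type":"array"}},"newtons":{"type":"number"}},"required":["plan"]}

```bash
mkdir -p pics
cat > h.py <<'E'
import numpy as np, cv2
from workcell import manip
from scipy.spatial.transform import Rotation as R
def cal(n):
    c=manip.calibration(n); return [np.array(c[k],float) for k in("K","dist","rvec","tvec")]
def cast(n,px,z,c=None):
    K,d,r,t=c or cal(n); px=np.array(px,float).reshape(-1,1,2)
    u=cv2.undistortPoints(px,K,d).reshape(-1,2)
    M=cv2.Rodrigues(r)[0]; o=-M.T@t.ravel(); v=np.c_[u,np.ones(len(u))]@M
    return o+v*((z-o[2])/v[:,2])[:,None]
def proj(n,P):
    K,d,r,t=cal(n); return cv2.projectPoints(np.array(P,float),r,t,K,d)[0].reshape(-1,2)
def save(im,f): cv2.imwrite('pics/'+f,im[:,:,::-1])
E
python3 - <<'E'
from h import *
for n in("top","scene"):
    im=manip.snapshot(n); save(im,n+'0.png'); np.save(n+'0.npy',im)
    K,d,r,t=cal(n); print(n,K.ravel().round(0),d,(-cv2.Rodrigues(r)[0].T@t.ravel()).round(3))
s=manip.get_state(); print({k:np.round(v,3) for k,v in s.items()}, manip.tip_reach)
E
```

```text
top [466.   0. 312.   0. 466. 199.   0.   0.   1.] [0.02786414 0.         0.         0.         0.        ] [0.166 0.01  1.662]
scene [462.   0. 313.   0. 462. 197.   0.   0.   1.] [-0.01444565  0.          0.          0.          0.        ] [0.853 0.777 1.06 ]
{'time': np.float64(0.1), 'q': array([-1.291,  0.379,  1.735,  0.   ,  1.029, -0.033]), 'joint_vel': array([-0.001, -0.003, -0.001, -0.001, -0.001,  0.001]), 'joint_efforts': array([-2.0000e-03, -7.6505e+01, -4.3530e+01,  6.5000e-02,  4.0000e-02,
       -0.0000e+00]), 'eef_pos': array([ 0.215, -0.666,  0.235]), 'ee_rot': array([-0.   ,  0.988,  0.156, -0.   ]), 'wrist_force': array([ 0.944,  0.511, -0.804]), 'wrist_torque': array([ 0.014, -0.026,  0.01 ]), 'gripper_force': np.float64(0.0), 'width': np.float64(0.091)} 0.022
```

View pics/top0.png

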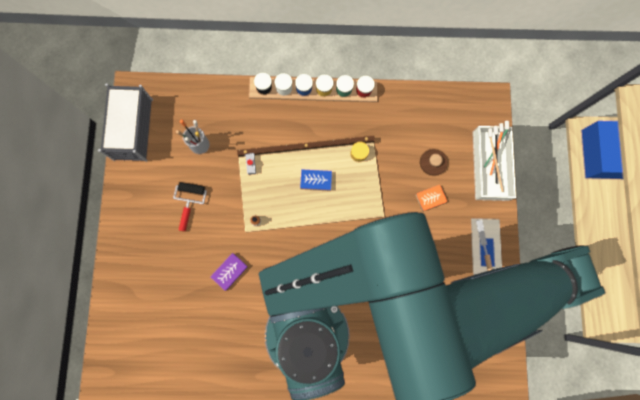

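View pics/scene0.png

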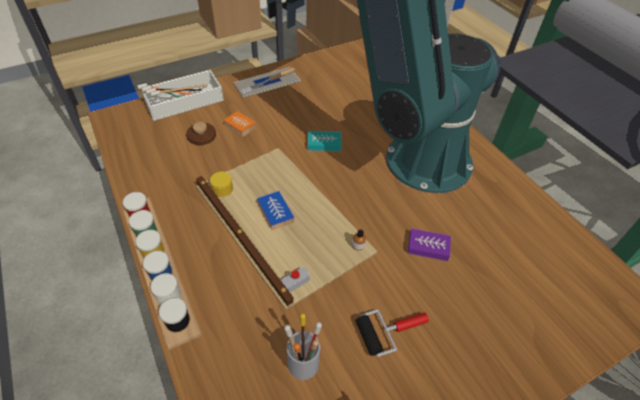

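Top view: the blue block with the leaf is at (317,180) and the fence runs (240,152)–(373,139). The stop with the red screw is at (251,163), the left (+y) end. The tin is at (360,151) and the bottle at (256,220).
Things that could be taken for the block: blue (317,180); purple (230,271); orange spare (431,197); turquoise, scene view (324,140); blue bin (602,150); blue item in the tray (487,250). I choose (317,180), the only blue one on the board, and will check it in a close crop.

Run:
```python
from h import *
im=np.load('top0.npy'); hsv=cv2.cvtColor(im,cv2.COLOR_RGB2HSV)
def blob(mask,roi):
    m=np.zeros(mask.shape,np.uint8); x0,y0,x1,y1=roi; m[y0:y1,x0:x1]=mask[y0:y1,x0:x1]
    m=cv2.morphologyEx(m,cv2.MORPH_CLOSE,np.ones((5,5)))
    c=max(cv2.findContours(m,0,2)[0],key=cv2.contourArea); return c,m
H,S,V=cv2.split(hsv)
c,m=blob(((H>100)&(H<125)&(S>110)).astype(np.uint8)*255,(280,155,360,205))
# block top is z=.037
b=cv2.boxPoints(cv2.minAreaRect(c)); P=cast('top',b,.037); print('block',P.round(4)[:,:2],P.mean(0).round(4))
e=[np.linalg.norm(P[i]-P[i-1]) for i in range(4)]; print(np.round(e,4))
rr=cv2.minAreaRect(cast('top',c.reshape(-1,2),.037)[:,:2].astype(np.float32)); print(rr)
c,m=blob(((H>22)&(H<32)&(S>180)).astype(np.uint8)*255,(345,138,375,165)); print('tin',cast('top',cv2.minEnclosingCircle(c)[0],.045+.012),cv2.minEnclosingCircle(c))
c,m=blob((((H<6)|(H>172))&(S>150)).astype(np.uint8)*255,(242,152,262,176)); print('screw',cast('top',cv2.minEnclosingCircle(c)[0],.055))
big=cv2.resize(im[130:235,230:390],None,fx=5,fy=5,interpolation=cv2.INTER_CUBIC); save(big,'crop.png')
```

```text
block [[ 0.5084  0.0366]
 [ 0.5744  0.035 ]
 [ 0.5716 -0.0707]
 [ 0.5056 -0.0684]] [ 0.54   -0.0169  0.037 ]
[0.105  0.066  0.1058 0.0661]
((0.5399925708770752, -0.016763724386692047), (0.10516621917486191, 0.06606459617614746), 88.46234893798828)Traceback (most recent call last):
  File "<stdin>", line 13, in <module>
  File "<stdin>", line 6, in blob
ValueError: max() iterable argument is empty
```

Run:
```python
from h import *
im=np.load('top0.npy'); hsv=cv2.cvtColor(im,cv2.COLOR_RGB2HSV)
H,S,V=[a.astype(int) for a in cv2.split(hsv)]
print('tin px',hsv[151,360],'screw',hsv[163,251],hsv[161,251],'board',hsv[200,340],'table',hsv[245,300],'fence',hsv[146,300],hsv[148,300])
for x in (280,310,335): print(x,V[136:162,x])
print('left row200',V[200,232:252],S[200,232:252]); print('col310 bottom',V[215:240,310])
big=cv2.resize(im[130:235,230:390],None,fx=5,fy=5,interpolation=cv2.INTER_CUBIC); save(big,'crop.png')
```

```text
tin px [ 25 155 247] screw [  1 179 208] [  1 169 219] board [ 22  86 238] table [ 14 139 185] fence [ 12 142 104] [ 11 140  93]
280 [200 204 202 202 206 209 207 200 182 148 116 106 104 101  88  78 131 203
 234 240 241 243 243 242 240 240]
310 [187 190 190 193 193 178 142 114 105 103  99  85  93 160 217 229 230 233
 237 241 244 244 242 241 242 242]
335 [193 191 180 155 122 106 104  97  80  76 130 200 232 235 232 232 235 240
 242 242 242 241 241 242 246 247]
left row200 [199 200 198 198 197 197 196 194 195 205 225 235 238 238 237 236 235 234
 234 233] [140 140 140 140 140 141 139 141 139 128 108  90  87  87  87  89  88  88
  88  90]
col310 bottom [242 240 237 235 238 240 243 244 240 223 193 196 200 196 191 186 186 190
 192 192 193 191 183 181 186]
```

View pics/crop.png

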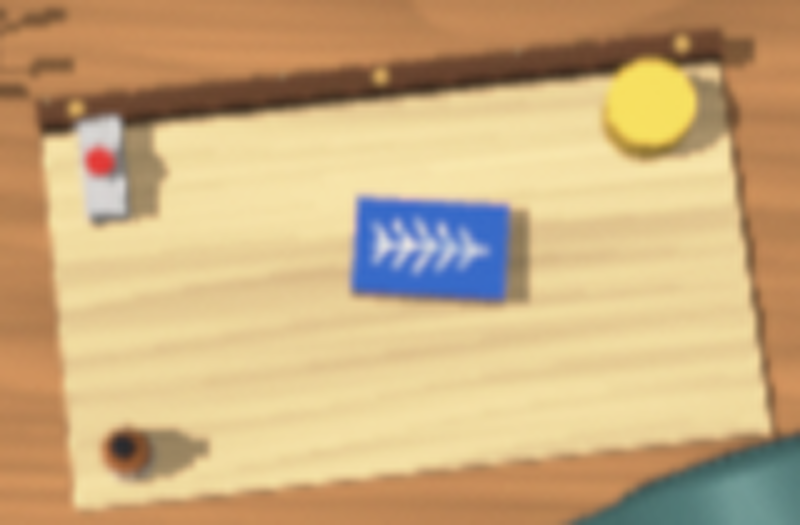

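The crop shows the blue face with the pale leaf at crop (431,249), so the choice is confirmed. The stop is at (102,165) and the tin at (650,105).

Run:
```python
from h import *
im=np.load('top0.npy'); hsv=cv2.cvtColor(im,cv2.COLOR_RGB2HSV)
H,S,V=[a.astype(int) for a in cv2.split(hsv)]
pts=[]
for x in range(275,345,3):
    col=V[:,x]; r=next(r for r in range(165,135,-1) if col[r]<165)
    pts.append((x,r+(165-col[r])/(col[r+1]-col[r])))
P=cast('top',pts,.012)[:,:2]; vx,vy,px,py=cv2.fitLine(P.astype(np.float32),cv2.DIST_HUBER,0,.01,.01).ravel()
if vy<0: vx,vy=-vx,-vy
th=np.arctan2(-vx,vy); ex=np.array([np.cos(th),np.sin(th)]); ey=np.array([-ex[1],ex[0]])
f=np.array([px,py])@ex; print('board yaw',np.degrees(th),'ex',ex,'fence face s=',f,'resid',np.abs(P@ex-f).max())
st=((S<40)&(V>150)).astype(np.uint8); m=np.zeros_like(st); m[150:178,240:258]=st[150:178,240:258]
c=max(cv2.findContours(cv2.morphologyEx(m,cv2.MORPH_CLOSE,np.ones((5,5))),0,2)[0],key=cv2.contourArea).reshape(-1,2)
Q=cast('top',c,.042)[:,:2]; print('stop s',np.ptp(Q@ex),(Q@ex).mean(),' t range',(Q@ey).min(),(Q@ey).max())
mk=((H<6)|(H>172))&(S>140); mk[:152]=0;mk[176:]=0;mk[:,:242]=0;mk[:,262:]=0
yy,xx=np.nonzero(mk); sc=cast('top',[xx.mean(),yy.mean()],.057)[0,:2]; print('screw s,t',sc@ex,sc@ey,'-> face t',sc@ey-.015)
mk=(H>22)&(H<30)&(S>140); mk[:138]=0;mk[165:]=0;mk[:,:345]=0;mk[:,375:]=0
yy,xx=np.nonzero(mk); tn=cast('top',[xx.mean(),yy.mean()],.055)[0,:2]; print('tin s,t',tn@ex,tn@ey)
b=np.array([.540,-.0168]); print('block s,t',b@ex,b@ey, 'rel angle', -1.5-np.degrees(th))
s=manip.get_state(); q=s['ee_rot']; M=R.from_quat(np.r_[q[1:],q[0]]).as_matrix()
print('tool yaw',np.degrees(np.arctan2(M[1,0],M[0,0])), M.round(3)); p=s['eef_pos'][:2]; print(p@ex,p@ey)
```

```text
board yaw 7.9937634 ex [0.9902832  0.13906533] fence face s= 0.6533734 resid 0.0009172254201661456
stop s 0.0296571309746535 0.5950373267687935  t range 0.11862928981160535 0.14860567515354922
screw s,t 0.616740244673074 0.13450284754917433 -> face t 0.11950284754917433
tin s,t 0.6163171793799178 -0.26026539309425806
block s,t 0.5324166257858277 -0.09173203325271607 rel angle -9.493763
tool yaw 17.921331590454805 [[ 0.951  0.308 -0.   ]
 [ 0.308 -0.951  0.001]
 [ 0.    -0.001 -1.   ]]
0.12062970120274254 -0.6891953412369635
```

>>> carry_out --plan '[[[0,0,0.0825],[0,0,0],0.35],[[0,0,0.0825],[0,0,0],0.35],[[0,0,0],[0.07,-0.07,0],0.35],[[0,0,0],[0.07,-0.07,0],0.35],[[0,0,0],[0.07,-0.07,0],0.35],[[0,0,0],[0.07,-0.07,0],0.35],[[0,0,0],[0.07,-0.07,0],0.35],[[0,0,0],[0.07,-0.07,0],0.35],[[0,0,0],[0.06,-0.07,0],0.35],[[0,0,0],[0.06,-0.07,0],0.35],[[0,0,0],[0.06,-0.07,0],0.35],[[0,0,0],[0.03,-0.07,0],0.35],[[0,0,0],[0.02,-0.07,0],0.35],[[0,0,0],[0,-0.07,0],0.35],[[0,0,0],[0,-0.07,0],0.35],[[0,0,0],[0,-0.07,0],0.35],[[0,0,0],[0,-0.07,0],0.35],[[0,0,0],[0,-0.07,0],0.35],[[0,0,0],[0,0,0],0.35]]'

```text
time: 2.0
eef_pos: [0.4581, -0.0635, 0.2357]
ee_rot: [-0.0, 0.997, 0.071, -0.0]
wrist_force: [0.8, -0.2, -0.3]
width: 0.0591
gripper_force: 0.0
```

```bash
cat > st.py <<'E'
from h import *
th=np.radians(7.994); ex=np.array([np.cos(th),np.sin(th)]); ey=np.array([-ex[1],ex[0]])
s=manip.get_state(); q=s['ee_rot']; M=R.from_quat(np.r_[q[1:],q[0]]).as_matrix(); p=s['eef_pos']; F=s['wrist_force'][:2]
print('t',s['time'],'s,t,z',(p[:2]@ex).round(4),(p[:2]@ey).round(4),p[2].round(4),'yaw',np.degrees(np.arctan2(M[1,0],M[0,0])).round(2),'Fs,Ft,Fz',(F@ex).round(1),(F@ey).round(1),s['wrist_force'][2].round(1),'w',s['width'].round(3),'tilt',M[2].round(3))
E
python3 st.py
```

```text
Traceback (most recent call last):
  File "st.py", line 4, in <module>
    print('t',s['time'],'s,t,z',(p[:2]@ex).round(4),(p[:2]@ey).round(4),p[2].round(4),'yaw',np.degrees(np.arctan2(M[1,0],M[0,0])).round(2),'Fs,Ft,Fz',(F@ex).round(1),(F@ey).round(1),s['wrist_force'][2].round(1),'w',s['width'].round(3),'tilt',M[2].round(3))
                                                                                                                                                                                                                       ^^^^^^^^^^^^^^^^
AttributeError: 'float' object has no attribute 'round'
```

>>> carry_out --plan '[[[0,0,0],[0,-0.07,0.05],0.35],[[0,0,0],[0,0,0.07],0.35],[[0,0,0],[0,0,0.07],0.35],[[0,0,0],[0,0,0.07],0.35],[[0,0,0],[0,0,0.07],0.35],[[0,0,0],[0,0,0.05],0.35],[[0,0,0],[0,0,0.015],0.35],[[0,0,0],[0,0,0],0.35],[[0,0,0],[0.02,0,0],0.35],[[0,0,0],[0.02,0,0],0.35],[[0,0,0],[0.02,0,0],0.35],[[0,0,0],[0.02,0,0],0.35],[[0,0,0],[0.02,0,0],0.35],[[0,0,0],[0.02,0,0],0.35],[[0,0,0],[0,0,0],0.35]]'

```text
time: 3.5
eef_pos: [0.5152, -0.023, 0.0386]
ee_rot: [0.0, 0.998, 0.07, 0.001]
wrist_force: [1.1, 0.2, -0.6]
width: 0.0591
gripper_force: 0.0
```

```bash
sed -i "s/^print.*/print('t',s['time'],'s,t,z',p[:2]@ex,p[:2]@ey,p[2],'yaw',np.degrees(np.arctan2(M[1,0],M[0,0])),'Fs,Ft,Fz',F@ex,F@ey,s['wrist_force'][2],'w',s['width'])/; 1a np.set_printoptions(precision=4)" st.py; sed -i "s/p=s\['eef_pos'\]/p=np.array(s['eef_pos'])/; s/F=s\['wrist_force'\]/F=np.array(s['wrist_force'])/" st.py; python3 st.py
python3 - <<'E'
from h import *
im=manip.snapshot('scene'); save(cv2.resize(im[130:320,180:400],None,fx=3,fy=3),'scene1.png')
E
```

```text
t 3.5 s,t,z 0.5070225335691174 -0.09444246502813042 0.038629645810707096 yaw 8.035301384962684 Fs,Ft,Fz 1.0792677401432405 0.041235173902562684 -0.6276628988376075 w 0.059110468402688916
```

View pics/scene1.png

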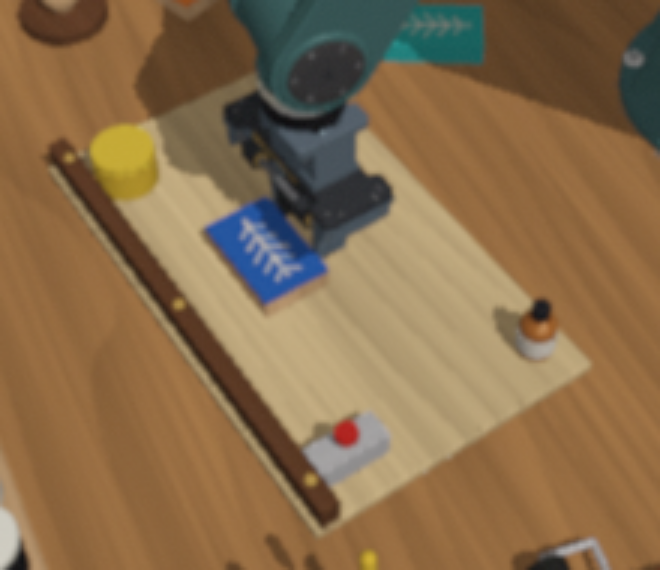

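The block (crop 267,252) is now in touch with both fingertips and square to the fence, and nothing else has moved. I keep pushing toward the fence.

>>> carry_out --plan '[[[0,0,0],[0.02,0,0],0.35],[[0,0,0],[0.02,0,0],0.35],[[0,0,0],[0.02,0,0],0.35],[[0,0,0],[0.02,0,0],0.35],[[0,0,0],[0.02,0,0],0.35],[[0,0,0],[0.006,0,0],0.35],[[0,0,0],[0.006,0,0],0.35],[[0,0,0],[0,0,0],0.35]]'

```text
time: 4.35
eef_pos: [0.5693, -0.0153, 0.0384]
ee_rot: [-0.0, 0.998, 0.07, 0.0]
wrist_force: [-0.2, -0.5, 0.9]
width: 0.0593
gripper_force: 0.0
```

```bash
python3 st.py
```

```text
t 4.35 s,t,z 0.5616318736082614 -0.09431326702241312 0.03841673550678236 yaw 8.021112326844454 Fs,Ft,Fz -0.27103138402441024 -0.5152807189790857 0.8890034415495258 w 0.059312779124190154
```

>>> carry_out --plan '[[[0,0,0],[0.004,0,0],0.35],[[0,0,0],[0.004,0,0],0.35],[[0,0,0],[0.004,0,0],0.35]]'

```text
time: 4.65
eef_pos: [0.573, -0.0146, 0.038]
ee_rot: [-0.0, 0.998, 0.07, -0.002]
wrist_force: [-19.4, -4.7, 13.2]
width: 0.0589
gripper_force: 10.0
```

```bash
python3 st.py
```

```text
t 4.65 s,t,z 0.5654147615176993 -0.09411588843910054 0.03801668367223766 yaw 8.017034072325734 Fs,Ft,Fz -19.892990870319387 -1.9960055743144696 13.18969944873798 w 0.05886548108943217
```

Against the fence (20 N at the expected distance). Next I back off, rise, close the fingers and go down beyond the block's right end.

>>> carry_out --plan '[[[0,0,0],[-0.02,0,0],0.35],[[0,0,0],[-0.03,0,0],0.35],[[0,0,0],[0,0,-0.05],0.35],[[0,0,0],[0,0,-0.06],1],[[0,0,0],[0,0,-0.06],1],[[0,0,0],[0.02,0.08,0],1],[[0,0,0],[0.06,0.08,0],1],[[0,0,0],[0.06,0,0],1],[[0,0,0],[0,0,0],1],[[0,0,0],[0,0,0],1]]'

```text
time: 5.65
eef_pos: [0.6299, -0.0874, 0.123]
ee_rot: [-0.0, 0.998, 0.07, -0.0]
wrist_force: [-0.6, 0.7, -0.0]
width: 0.0061
gripper_force: 0.0
```

```bash
python3 st.py
python3 - <<'E'
from h import *
im=manip.snapshot('scene'); save(cv2.resize(im[150:320,180:400],None,fx=3.5,fy=3.5),'scene2.png')
E
```

```text
t 5.65 s,t,z 0.6116107979997617 -0.17418882546529685 0.12301164988966633 yaw 8.020823628257439 Fs,Ft,Fz -0.477047441619944 0.7688021631590936 -0.04006117445590604 w 0.006139633579247471
```

View pics/scene2.png

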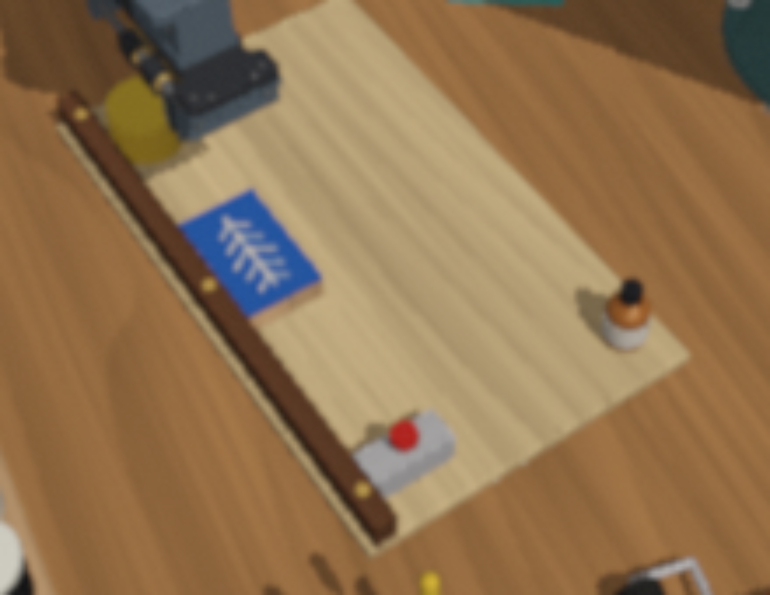

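The block's long side lies flat along the fence (near corners at crop (250,192) and (320,275)); tin, bottle and stop have not moved. I check the end position before going down.

```bash
cat >> st.py <<'E'
def blk():
    im=manip.snapshot('scene'); h=cv2.cvtColor(im,cv2.COLOR_RGB2HSV); m=cv2.inRange(h,(100,110,40),(125,255,255)); m[:150]=0;m[320:]=0;m[:,:180]=0;m[:,400:]=0
    m=cv2.morphologyEx(m,cv2.MORPH_CLOSE,np.ones((5,5))); c=max(cv2.findContours(m,0,2)[0],key=cv2.contourArea).reshape(-1,2)
    P=cast('scene',c,.037)[:,:2]; S,T=P@ex,P@ey; print('block s',S.min(),S.max(),'t',T.min(),T.max())
if __name__=='__main__': blk()
E
python3 st.py
```

```text
t 5.7 s,t,z 0.6111720188172576 -0.17392759417846065 0.12299361952078608 yaw 8.031083432552146 Fs,Ft,Fz -0.2779568362607887 0.145613568953255 -0.41499966017757706 w 0.0022412751483024554
block s 0.5858193126218675 0.6521347607278348 t -0.13884532343172273 -0.03159165629890121
```

>>> carry_out --plan '[[[0,0,0],[0.01,0,0.05],1],[[0,0,0],[0,0,0.06],1],[[0,0,0],[0,0,0.05],1],[[0,0,0],[0,0,0.01],1],[[0,0,0],[0,0,0],1],[[0,0,0],[0,-0.02,0],1],[[0,0,0],[0,-0.02,0],1],[[0,0,0],[0,-0.02,0],1],[[0,0,0],[0,-0.02,0],1],[[0,0,0],[0,-0.02,0],1],[[0,0,0],[0,-0.02,0],1],[[0,0,0],[0,-0.02,0],1]]'

```text
time: 6.95
eef_pos: [0.6258, -0.0165, 0.0385]
ee_rot: [0.0, 0.998, 0.07, 0.0]
wrist_force: [0.4, -0.2, 1.5]
width: 0.0003
gripper_force: 0.8
```

```bash
python3 st.py
```

```text
t 6.95 s,t,z 0.6173980403900012 -0.10336976051234928 0.038478021665263734 yaw 8.031095355281822 Fs,Ft,Fz 0.37225351737122375 -0.2773434992424204 1.5136154421539585 w 0.00027679607482389073
block s 0.5849935680506504 0.652048898035386 t -0.09318050499496264 0.017986730079327724
```

>>> carry_out --plan '[[[0,0,0],[0,-0.02,0],1],[[0,0,0],[0,-0.02,0],1],[[0,0,0],[0,-0.02,0],1],[[0,0,0],[0,-0.02,0],1],[[0,0,0],[0,-0.02,0],1],[[0,0,0],[0,-0.02,0],1],[[0,0,0],[0,-0.02,0],1],[[0,0,0],[0,-0.02,0],1],[[0,0,0],[0,-0.02,0],1],[[0,0,0],[0,0,0],1]]'

```text
time: 8.0
eef_pos: [0.6131, 0.0729, 0.0385]
ee_rot: [-0.0, 0.998, 0.07, -0.0]
wrist_force: [0.2, -0.1, -1.0]
width: 0.0004
gripper_force: 0.0
```

```bash
python3 st.py
```

```text
t 8.0 s,t,z 0.6173301410845755 -0.01306237727213004 0.03845970232913136 yaw 8.076619370445792 Fs,Ft,Fz 0.15231276562919363 -0.13839588580124002 -0.9606838434862639 w 0.0004365099237162553
block s 0.5849247648076348 0.6522260924987943 t -0.0011482727422798772 0.10990560870592368
```

>>> carry_out --plan '[[[0,0,0],[0,-0.006,0],1],[[0,0,0],[0,-0.006,0],1],[[0,0,0],[0,-0.004,0],1],[[0,0,0],[0,0,0],1]]'

```text
time: 8.45
eef_pos: [0.6122, 0.0797, 0.0385]
ee_rot: [-0.0, 0.998, 0.07, 0.0]
wrist_force: [-0.2, 0.5, 0.1]
width: 0.0009
gripper_force: 0.0
```

```bash
python3 st.py
```

```text
t 8.45 s,t,z 0.617371742962008 -0.006220783178090903 0.03845524804006869 yaw 8.017484919532775 Fs,Ft,Fz -0.149229987619524 0.5698049062780144 0.08271606907016758 w 0.0008650189193066777
block s 0.5849247648076348 0.6522260924987943 t 0.00467353239664559 0.11517679498668619
```

>>> carry_out --plan '[[[0,0,0],[0,-0.004,0],1],[[0,0,0],[0,-0.004,0],1],[[0,0,0],[0,0,0],1]]'

```text
time: 8.8
eef_pos: [0.6116, 0.0838, 0.0384]
ee_rot: [-0.0, 0.998, 0.07, -0.0]
wrist_force: [-0.0, 0.4, -0.3]
width: 0.0007
gripper_force: 0.0
```

```bash
python3 st.py
```

```text
t 8.8 s,t,z 0.6173203406665497 -0.0020998335650713284 0.03840004034737382 yaw 8.026808765994645 Fs,Ft,Fz 0.004576607252245315 0.3664517464292493 -0.25150074981562387 w 0.0006788515585638109
block s 0.5849247648076348 0.6522260924987943 t 0.007442716871005658 0.11536275999963908
```

>>> carry_out --plan '[[[0,0,0],[0,-0.004,0],1],[[0,0,0],[0,-0.004,0],1]]'

```text
time: 9.05
eef_pos: [0.6114, 0.0855, 0.0385]
ee_rot: [0.002, 0.997, 0.071, 0.0]
wrist_force: [4.1, -46.1, 1.6]
width: 0.0002
gripper_force: 23.2
```

```bash
python3 st.py
```

```text
t 9.05 s,t,z 0.6173005185080894 -0.00039529089017991526 0.03850220905617646 yaw 8.117890506796847 Fs,Ft,Fz -2.385006024017655 -46.22789921335907 1.6360797292745157 w 0.000215930008387301
block s 0.5848359578980442 0.6522260924987943 t 0.008959549914398773 0.11536275999963908
```

Contact with the stop. I back off, rise and look.

>>> carry_out --plan '[[[0,0,0],[0,0.01,0],1],[[0,0,0],[0,0.03,0],1],[[0,0,0],[0,0,-0.06],1],[[0,0,0],[0,0,-0.08],1],[[0,0,0],[0,0,-0.08],1],[[0,0,0],[0,0.08,-0.08],0.35],[[0,0,0],[0,0.08,0],0.35],[[0,0,0],[-0.05,0.08,0],0.35],[[0,0,0],[-0.08,0.04,0],0.35],[[0,0,0],[-0.08,0,0],0.35],[[0,0,0],[0,0,0],0.35]]'

```text
time: 10.2
eef_pos: [0.5245, -0.0821, 0.1831]
ee_rot: [-0.0, 0.998, 0.069, -0.001]
wrist_force: [0.2, -0.2, -0.5]
width: 0.0456
gripper_force: 0.0
```

```bash
python3 st.py
python3 - <<'E'
from h import *
a=manip.snapshot('scene')[170:310,190:330]; b=manip.snapshot('top')[125:215,230:320]
a=cv2.resize(a,(400,400),interpolation=cv2.INTER_CUBIC); b=cv2.resize(b,(400,400),interpolation=cv2.INTER_CUBIC)
save(np.hstack([a,b]),'after.png')
E
```

```text
t 10.2 s,t,z 0.5079474184840517 -0.15425583643703125 0.18306546049590317 yaw 7.902343084101693 Fs,Ft,Fz 0.1539343006718519 -0.25567185537403336 -0.5106465523987842 w 0.04562368509554055
block s 0.5848359578980442 0.6522260924987943 t 0.011166438439049456 0.11536275999963908
```

View pics/after.png

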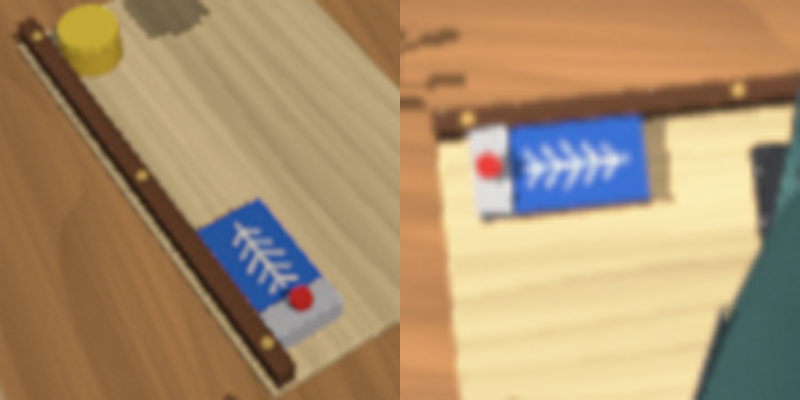

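The block's long side lies along the fence and its left end touches the stop (right panel: stop edge at (512,165), block (520–648,160)). The tin is unmoved. I do one numeric check of its angle.

Run:
```python
from st import *
im=manip.snapshot('top'); h=cv2.cvtColor(im,cv2.COLOR_RGB2HSV); m=cv2.inRange(h,(100,110,40),(125,255,255)); m[:140]=0;m[185:]=0;m[:,:245]=0;m[:,390:]=0
m=cv2.morphologyEx(m,cv2.MORPH_CLOSE,np.ones((7,7))); c=max(cv2.findContours(m,0,2)[0],key=cv2.contourArea).reshape(-1,2)
P=cast('top',c,.037)[:,:2].astype(np.float32); S,T=P@ex,P@ey
r=cv2.minAreaRect(P); print(r,'centre s,t',np.array(r[0])@ex,np.array(r[0])@ey,'want .618 .064')
for lo in (1,0):
    k=(T>.015)&(T<.105)&((S>.64) if lo else (S<.60)); print(np.degrees(np.polyfit(T[k],S[k],1)[0]),S[k].mean())
```

```text
t 10.35 s,t,z 0.5130329208073513 -0.1541656826094121 0.18424353159520898 yaw 8.001584839593926 Fs,Ft,Fz 0.6911933320108883 0.013078955751807661 -0.5897056558349243 w 0.05745516303341009
((0.6023648381233215, 0.1502234786748886), (0.07086346298456192, 0.1060175746679306), 8.097424507141113) centre s,t 0.6174029296051501 0.06499318631593719 want .618 .064
-0.9151610672223409 0.6508950285205524
-3.791122873092476 0.585747320692645
```

The rectangle fit gives 8.1° against the fence's 8.0°, and the centre is within 1 mm of the target, so I hand in.

```bash
python3 -c "
from workcell import manip; print(manip.finish_job())"
```

```text
the job is handed in; nothing more can be done
None
```

The blue block is registered: long side flat against the fence, left end against the steel stop, nothing else seen to have moved, gripper clear, and the job handed in at about 10.4 s (no verdict was returned).

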